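# Load the sample carrier and start the analyser

### The job

With the fingertips, gently push the sample carrier along its lane until it rests against the end stop; slide it, do not lift it. Then lightly press the round start key until it goes well down, and withdraw so that it springs back. Do not press the square key or the bar key, and leave the vial, the reagent bottle and the tip box where they stand.

Things in the scene. Friction and masses are not known exactly. Their poses are not given: they have to be found in the camera images.
- analyser: Low white rack loader, fixed, 300 x 360 mm (x, y). Origin: centre of its underside on the bench; x runs along the lane away from the robot (yaw within 0.25 rad), y left, z up. Housing with flat top 60 mm above the bench, over y -85 to +180 mm. Right of it an open lane along x, centred at y -130 mm, its open end towards the robot at x -150 mm.
- lane_stop (a point): Far end of the lane: foot of the end stop's face, on the lane floor's centre line (analyser frame 110, -130, 20 mm); axes as the analyser's. Lane: floor 20 mm above the bench, 48 mm wide between guides 12 mm high. The stop (a white block) and the housing's wall, 45 mm left of the centre line, stand 40 mm above the lane floor.
- carrier: Grey sample carrier, loose in the lane, 0.21 to 0.42 kg: block 100 mm (x, along the lane) by 44 mm by 42 mm tall, with four white-capped tubes standing in a row in it, cap tops 65 mm above its underside. Origin: centre of its underside. It starts 70 to 110 mm short of the stop and slides on the lane floor (friction 1 to 3 N).
- carrier_nose (a point): bottom centre of the carrier's far end face, which comes to rest against the stop; axes as the carrier's
- carrier_tail (a point): centre line of the carrier's flat near end face (the one towards the robot), 25 mm above the lane floor: a good place to push; axes as the carrier's
- round_key_base: The round start key: round white cap, 30 mm across. Its body is a fixed black bezel 54 x 46 x 3 mm (x by y) on the housing's top; origin at the centre of its underside, axes parallel to the analyser's. The three keys swap places from run to run and stand in a row along the analyser's y, 70 mm apart.
- round_key_top (a point): centre of the top face of the round start key's cap, 13 mm above the housing's top (73 mm above the bench) when not pressed; moves with the cap
- round_key (a joint): travel of the round start key in m: 0 released, grows as it is pressed straight down, 0.007 at its stop; sprung, about 1.4 N to start moving and 4.5 N at the stop; returns by itself
- square_key_base: The square key: square white cap, 28 x 28 mm. Its body is a fixed black bezel 54 x 46 x 3 mm (x by y) on the housing's top; origin at the centre of its underside, axes parallel to the analyser's. The three keys swap places from run to run and stand in a row along the analyser's y, 70 mm apart.
- square_key_top (a point): centre of the top face of the square key's cap, 13 mm above the housing's top (73 mm above the bench) when not pressed; moves with the cap
- square_key (a joint): travel of the square key in m: 0 released, grows as it is pressed straight down, 0.007 at its stop; sprung, about 1.4 N to start moving and 4.5 N at the stop; returns by itself
- bar_key_base: The bar key: oblong white cap, 46 mm along x by 14 mm along y. Its body is a fixed black bezel 54 x 46 x 3 mm (x by y) on the housing's top; origin at the centre of its underside, axes parallel to the analyser's. The three keys swap places from run to run and stand in a row along the analyser's y, 70 mm apart.
- bar_key_top (a point): centre of the top face of the bar key's cap, 13 mm above the housing's top (73 mm above the bench) when not pressed; moves with the cap
- bar_key (a joint): travel of the bar key in m: 0 released, grows as it is pressed straight down, 0.007 at its stop; sprung, about 1.4 N to start moving and 4.5 N at the stop; returns by itself
- vial: small amber glass vial with white cap, loose, 26 mm across, 45 mm tall, standing on the far left part of the housing's top; origin centre of underside. Leave alone.
- reagent: white reagent bottle, loose, 52 mm across, 110 mm tall, standing on the bench to the right of the lane; origin centre of underside. Leave alone.
- tip_box: blue box of pipette tips, loose, 115 x 75 mm, 62 mm tall, on the bench to the left of the analyser; origin centre of underside. Leave alone.
There are look-alikes about, which are no part of the job. What is shaped like the carrier but yellow is not meant.

How it is judged:
By the outcome, as a careful person would: the job done as asked, in the order asked, and still so for the second after the job is handed in, with the robot touching nothing.
It also fails if it takes over 45 s, if anything falls off the work surface, if the arm or the gripper's body presses on something with over 40 N, if the wrist force passes 120 N, or if a joint passes its speed limit or range.

### The arm

A 6-joint arm with a two-finger parallel gripper is mounted at the origin on the work surface. World frame = base frame: x ahead of the robot, y to its left, z up, the work surface at z = 0. Lengths are in m, angles in rad, forces in N, time in s.
With the tool pointing down it reaches from about 0.25 to 0.775 m from the base axis. Payload 4 kg.
Tool frame: the origin (TCP) lies at the very end of the fingers, on their centre line; the grasp point (between the pads) lies 19 mm behind it (robot.hold_point_z is the distance from the TCP to the grasp point, in m); z points along the fingers, y is the line along which they close (so a half turn about z gives the same grasp; the last joint's range is limited). The gripper opens to 94 mm and grips with 3 to 60 N. Pads are 16 mm wide; open, the fingers measure 119 mm over their backs; the gripper's body (75 mm by 177 mm) begins 78 mm behind the grasp point.
Start: joints at [1.188, 0.087, 1.371, -0, 1.684, -0.103], TCP at [0.152, 0.529, 0.206] pointing down, gripper open.
Joint ranges: [-3.1, 3.1], [-0.76, 2.03], [0.27, 2.55], [-1.08, 4.22], [0.17, 2.65], [-2.57, 2.57]. Speed limits (rad/s): [2.79, 2.79, 3.14, 3.14, 3.14, 3.14].

### API

Orientations are given as [roll, pitch, yaw] about the fixed x, y, z axes, in that order (R = Rz(yaw) Ry(pitch) Rx(roll)).
In Python, from bench import robot gives the robot as it stands.
- The arm moves only by the tool carry_out, never from a script. Its argument "steps" is a list of rows, each a list of 3 entries, a list of its own where there are three numbers: the shift along the tool's x, y, z in m, then the turn about the tool's z in units of 10 degrees (1.0 is 10 degrees), then the closure, from -1 (fully open) to 1 (shut). In form: [[[tx, ty, tz], roll, jaw], ...]. A call has 1 to 10 rows; each row is the pose to reach, as a shift and turn from the pose commanded when the call began, along the tool's axes at that moment; what a row does not reach only later rows make up. A row lasts 1/8 s, in which the tool goes at most 62.5 mm and 10.7 degrees, less where a joint would pass 70% of its speed; a pose out of reach is approached as far as the arm can. A call with a gripper value outside its range is refused whole. The fingers move at their own pace and stop on an object; the grip force is fixed at half the most. Time passes only in rows, so rows that repeat a pose let the fingers close. It gives the time, the measured TCP pose, the force, the opening and the grip force at its end, in the units of the state.
- robot.get_obs(): the state, without advancing time (a new reading comes with each control period).
- robot.snapshot(name): name is "scene" or "top" or "wrist"; returns a dict with "image" (384x512x3 uint8, red, green, blue), "z_map" (384x512 float32, m along the optical axis (not along the pixel's ray), 0 where there is no reading), "mtx" (3x3 intrinsics, pixels), "R" (3x3) and "t" (3): a world point X has camera coordinates R X + t. Camera axes: x right, y down, z forward; pixel columns grow to the right and rows downward; lengths in m; the calibration is good to about 2 mm. The wrist camera is an equidistant fisheye: a pixel r from the principal point sees the ray r / f radians off the axis. A picture is of the moment at which its call begins.
- robot.close_job(): hands the job in; it is judged then, once.
The state is a dict: "time": time; "joint_positions": joint angles; "qvel": joint speeds; "joint_torque": joint torques, N m; "tool_pos": TCP position; "ee_rot": TCP orientation; "wrist_force": force on the tool from outside, world axes, zero at the start; "wrist_torque": the same for the moment, N m; "width": finger opening in m; "finger_force": force on a finger pad.
Only numpy, scipy, OpenCV 4.12 (cv2) and the standard library are available. Lean on these libraries where they do the work, as an engineer would, in place of code of your own. Each camera call takes 0.05 s, during which the arm holds its last target. There are 200 camera calls.

## Working session

There is one attempt and no reset: what is moved stays moved. The work goes in short steps, Python scripts to look and compute and a tool call to move; the robot and the scene stay as the last step left them, time stands still between calls to the robot, and variables do not carry over. Pictures are saved under pics/ and viewed, at most 10 in all, crops included, and the job is handed in when it is done.

Besides the shell and the picture viewer there is one more tool, called after ">>>" in YAML: its name, and indented under it one key for each argument. carry_out: Moves the arm, as the interface text tells. Its arguments: {"type":"object","properties":{"steps":{"type":"array","items":{"type":"array"}}},"required":["steps"]}

```bash
mkdir -p pics
cat > h.py <<'E'
import numpy as np, cv2
from bench import robot
def snap(n):
    s=robot.snapshot(n); s={k:np.array(v) for k,v in s.items()}; return s
def save(s,f): cv2.imwrite('pics/'+f,cv2.cvtColor(s['image'],cv2.COLOR_RGB2BGR))
def cast(s,px,z):
    "pinhole pixels (u,v) onto the plane of height z"
    px=np.atleast_2d(px).astype(float); d=np.c_[px,np.ones(len(px))]@np.linalg.inv(s['mtx']).T@s['R']
    c=-s['R'].T@s['t']; return c+d*((z-c[2])/d[:,2])[:,None]
def world(s):
    h,w=s['z_map'].shape; u,v=np.meshgrid(np.arange(w),np.arange(h))
    d=np.stack([u,v,np.ones_like(u)],-1)@np.linalg.inv(s['mtx']).T*s['z_map'][...,None]
    return (d-s['t'])@s['R']
E
python3 - <<'E'
from h import *
o=robot.get_obs(); print({k:np.round(v,3) for k,v in o.items()})
a=snap('top');b=snap('scene')
np.savez('top.npz',**a);np.savez('scene.npz',**b)
save(a,'top.png');save(b,'scene.png')
print(-a['R'].T@a['t'],-b['R'].T@b['t'],a['mtx'])
E
```

```text
{'time': np.float64(0.0), 'joint_positions': array([ 1.188,  0.088,  1.372, -0.   ,  1.684, -0.103]), 'qvel': array([-0.001, -0.001,  0.001,  0.001, -0.001, -0.001]), 'joint_torque': array([-0.0000e+00, -3.4018e+01, -3.0243e+01,  7.2000e-02,  3.3000e-02,
       -0.0000e+00]), 'tool_pos': array([0.152, 0.528, 0.204]), 'ee_rot': array([-3.139, -0.   ,  2.862]), 'wrist_force': array([-0.009, -0.114,  0.275]), 'wrist_torque': array([ 0.012, -0.018, -0.018]), 'finger_force': np.float64(0.0), 'width': np.float64(0.094)}
[ 0.54020304 -0.0141053   1.14830774] [0.9885981  0.43255158 0.81435045] [[420.02655611   0.         255.0120124 ]
 [  0.         420.02655611 194.80538402]
 [  0.           0.           1.        ]]
```

View pics/top.png

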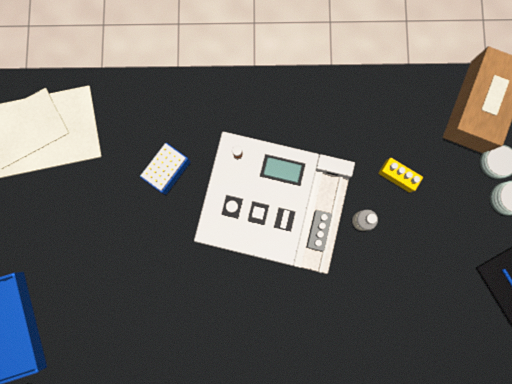

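View pics/scene.png

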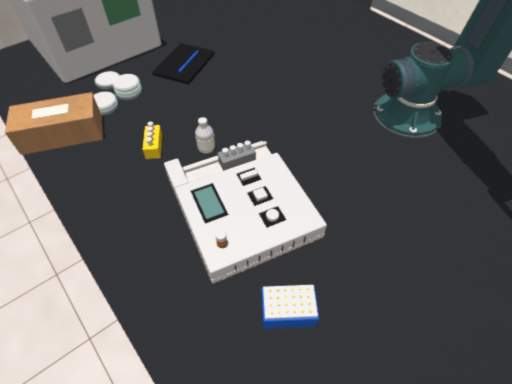

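The top view shows the round key at about (232,206), square (258,213) and bar (285,219). The grey carrier is at (319,231), the stop at (335,165) and the yellow decoy at (400,175). The scene view agrees: round key (272,216), carrier (238,156).

Run:
```python
from h import *
T=dict(np.load('top.npz'));S=dict(np.load('scene.npz'))
def rnd(x):return np.round(x,4).tolist()
WT=world(T)
# black key bezels: dark blobs inside housing; white cap inside = hole
def keys(s,roi):
    g=cv2.cvtColor(s['image'],cv2.COLOR_RGB2GRAY); x0,y0,x1,y1=roi
    m=np.zeros_like(g); m[y0:y1,x0:x1]=(g[y0:y1,x0:x1]<90)*255
    cs,h=cv2.findContours(m,cv2.RETR_CCOMP,cv2.CHAIN_APPROX_NONE); out=[]
    for i,c in enumerate(cs):
        if h[0][i][3]<0 and cv2.contourArea(c)>80 and h[0][i][2]>=0:
            ch=cs[h[0][i][2]]; mb=cv2.moments(c);mc=cv2.moments(ch)
            out.append(((mb['m10']/mb['m00'],mb['m01']/mb['m00']),(mc['m10']/mc['m00'],mc['m01']/mc['m00']),mc['m00']))
    return out
for s,roi,W in((T,(215,185,300,240),1),(S,(230,160,300,235),0)):
    for b,c,a in keys(s,roi):
        W=world(s); print('bez',rnd(b),rnd(cast(s,b,.063)[0]),'cap',rnd(c),rnd(cast(s,c,.073)[0]),a,'depthz',rnd(W[int(c[1]+.5),int(c[0]+.5)]))
# housing from depth: points at z 50..66
z=WT[...,2]; m=((z>.05)&(z<.068)).astype(np.uint8); m[:, :190]=0;m[:,360:]=0;m[:120]=0;m[280:]=0
P=WT[m>0]; r=cv2.minAreaRect(P[:,:2].astype(np.float32)*1000); print('housing top+stop',r, rnd(np.median(P[:,2])), rnd(cv2.boxPoints(r)))
# carrier: gray saturation low, mid brightness
hsv=cv2.cvtColor(T['image'],cv2.COLOR_RGB2HSV)
m=((z>.072)&(z<.1)).astype(np.uint8); m[:, :300]=0;m[:,345:]=0;m[:200]=0;m[280:]=0
n,l,st,ce=cv2.connectedComponentsWithStats(m); print('caps',st.tolist(),rnd(ce),[rnd(WT[l==i].mean(0)) for i in range(1,n)])
m=((hsv[...,2]>60)&(hsv[...,2]<165)&(hsv[...,1]<60)).astype(np.uint8); m[:, :303]=0;m[:,340:]=0;m[:200]=0;m[:,:][265:]=0
m=cv2.morphologyEx(m,cv2.MORPH_CLOSE,np.ones((7,7)));m=cv2.morphologyEx(m,cv2.MORPH_OPEN,np.ones((5,5)))
n,l,st,ce=cv2.connectedComponentsWithStats(m); print('grey',st.tolist(),rnd(ce))
cs,_=cv2.findContours(m,0,1); c=max(cs,key=cv2.contourArea)
pts=cast(T,c[:,0],.062); print(cv2.minAreaRect((pts[:,:2]*1000).astype(np.float32)))
im=cv2.resize(cv2.cvtColor(T['image'],cv2.COLOR_RGB2BGR)[120:285,180:390],None,fx=3.6,fy=3.6,interpolation=cv2.INTER_CUBIC); cv2.imwrite('pics/crop.png',im)
```

```text
bez [257.8089, 212.8333] [0.6207, -0.0054, 0.063] cap [257.7963, 212.4298] [0.621, -0.0055, 0.073] 171.0 depthz [0.6219, -0.006, 0.0752]
bez [231.687, 206.5241] [0.6376, 0.0623, 0.063] cap [231.4526, 206.0524] [0.6379, 0.0622, 0.073] 149.5 depthz [0.6381, 0.0634, 0.0719]
housing top+stop ((647.0873413085938, -72.81509399414062), (406.2276916503906, 300.8899841308594), 75.93243408203125) 0.0618 [[451.7842102050781, -233.26939392089844], [743.650390625, -306.4056091308594], [842.3905029296875, 87.63929748535156], [550.5242919921875, 160.77540588378906]]
caps [[0, 0, 512, 384, 196473], [321, 214, 7, 6, 34], [319, 223, 7, 6, 33], [317, 231, 7, 6, 35], [315, 240, 7, 6, 33]] [[255.4549, 191.4739], [324.0, 216.7353], [322.0909, 225.303], [320.2286, 233.5714], [318.2727, 242.3333]] [[0.6078, -0.1727, 0.0857], [0.5863, -0.1673, 0.0858], [0.5656, -0.1622, 0.0855], [0.5437, -0.1568, 0.0851]]
grey [[0, 0, 512, 384, 195926], [307, 211, 24, 40, 682]] [[255.2806, 191.3635], [318.5411, 230.7038]]
((573.6112060546875, -161.25230407714844), (45.49787139892578, 100.53377532958984), 76.00047302246094)
```

View pics/crop.png

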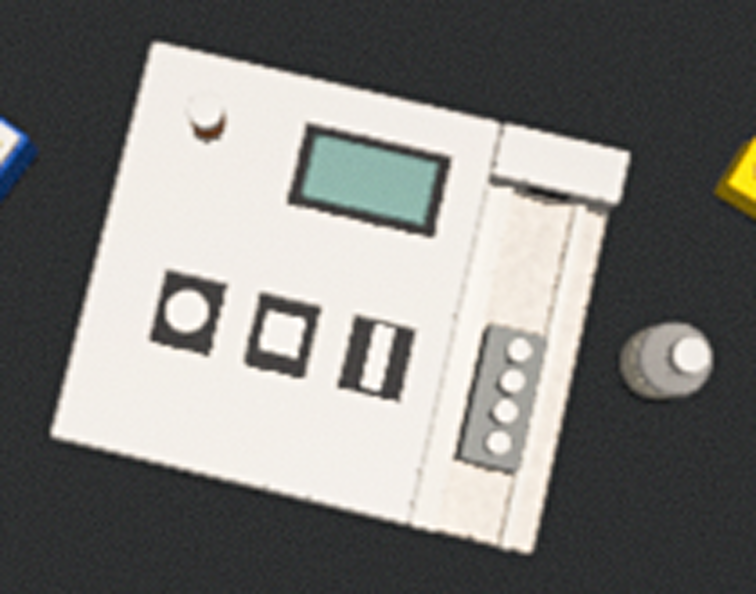

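The crop shows the carrier block around crop px (500,397) with its caps in a row, and the stop's face around (550,193). The round key is the leftmost, and the bottle stands clear to the right. Next I'll fix the analyser frame and the stop, and triangulate the heights.

Run:
```python
from h import *
T=dict(np.load('top.npz'));S=dict(np.load('scene.npz'))
rnd=lambda x:np.round(x,4).tolist()
f=lambda p:(180+(p[0]+.5)/3.6-.5,120+(p[1]+.5)/3.6-.5)
A=cast(T,f((155,43)),.06)[0];B=cast(T,f((52,436)),.06)[0]
d=A-B; print('left edge',rnd(A),rnd(B),np.linalg.norm(d),'yaw',np.arctan2(d[1],d[0]))
yaw=-.244; ex=np.array([np.cos(yaw),np.sin(yaw)]); ey=np.array([-ex[1],ex[0]])
O=(A+B)[:2]/2-.18*ey; fr=lambda p:rnd([(np.array(p)[:2]-O)@ex,(np.array(p)[:2]-O)@ey])
print('O',O,'stop',O+.11*ex-.13*ey,'round',fr([.638,.062]),'caps',fr([.5758,-.1647]))
W=world(T); q=(W[...,:2]-O); a=q@ex;b=q@ey; z=W[...,2]
m=(abs(b+.13)<.02)&(a>.02)&(a<.16)
i=np.argsort(a[m]); aa=a[m][i];zz=z[m][i]
for lo in np.arange(.08,.15,.005):
    k=(aa>=lo)&(aa<lo+.005); print(round(lo,3),k.sum(),rnd(np.median(zz[k])) if k.any() else '')
# triangulate keys & caps: white blobs in scene
def tri(p,q):
    P=[s['mtx']@np.c_[s['R'],s['t']] for s in(T,S)]
    X=cv2.triangulatePoints(P[0],P[1],np.array(p,float).reshape(2,1),np.array(q,float).reshape(2,1)); return rnd((X[:3]/X[3]).ravel())
g=cv2.cvtColor(S['image'],cv2.COLOR_RGB2GRAY)
x0,y0=258,203; m=(g[y0:y0+26,x0:x0+30]<90).astype(np.uint8)
full=cv2.morphologyEx(m,cv2.MORPH_CLOSE,np.ones((15,15))) 
cap=((full>0)&(m==0)).astype(np.uint8); n,l,st,ce=cv2.connectedComponentsWithStats(cap); k=1+st[1:,4].argmax()
print('round scene',st[k],ce[k]+[x0,y0],tri((231.45,206.05),ce[k]+[x0,y0]))
WS=world(S); m=((WS[...,2]>.078)&(WS[...,2]<.1)).astype(np.uint8); m[:,:215]=0;m[:,260:]=0;m[:135]=0;m[175:]=0
n,l,st,ce=cv2.connectedComponentsWithStats(m); print('caps scene',st[1:].tolist(),rnd(ce[1:]))
```

```text
left edge [0.838, 0.0864, 0.06] [0.5499, 0.1596, 0.06] 0.29727228646092896 yaw -0.2488771318506962
O [ 0.65049397 -0.05164809] stop [ 0.72582952 -0.20437188] round [-0.0396, 0.1073] caps [-0.0452, -0.1277]
0.08 27 0.0221
0.085 28 0.0206
0.09 25 0.0214
0.095 30 0.0208
0.1 24 0.0203
0.105 51 0.0246
0.11 51 0.057
0.115 29 0.0615
0.12 28 0.0613
0.125 31 0.0605
0.13 28 0.0607
0.135 31 0.0613
0.14 26 0.0621
0.145 27 0.0617
round scene [  0   0  30  26 547] [271.43510055 215.82998172] [0.6392, 0.0622, 0.0649]
caps scene [[244, 141, 6, 6, 29], [237, 143, 6, 6, 26], [229, 145, 6, 6, 29], [222, 148, 6, 5, 27]] [[246.5172, 143.1034], [239.3846, 145.1538], [231.8966, 147.6552], [224.5926, 150.0741]]
```

>>> carry_out:
  steps:
    - [[-0.02,-0.022,0],-0.2,1]
    - [[-0.05,-0.055,0],-0.2,1]
    - [[-0.085,-0.093,0],-0.2,1]
    - [[-0.12,-0.13,0],-0.2,1]
    - [[-0.155,-0.17,0],-0.2,1]
    - [[-0.19,-0.207,0],-0.2,1]
    - [[-0.22,-0.24,0],-0.2,1]
    - [[-0.245,-0.267,0],-0.2,1]
    - [[-0.255,-0.277,0],-0.2,1]
    - [[-0.255,-0.277,0],-0.2,1]

```text
time: 1.35
tool_pos: [0.3206, 0.1912, 0.2051]
ee_rot: [-3.141, -0.001, 2.894]
wrist_force: [-0.4, 0.4, -0.1]
width: 0.0008
finger_force: 0.0
```

>>> carry_out:
  steps:
    - [[-0.02,-0.022,0],0,1]
    - [[-0.05,-0.055,0],0,1]
    - [[-0.085,-0.095,0],0,1]
    - [[-0.12,-0.135,0],0,1]
    - [[-0.155,-0.175,0],0,1]
    - [[-0.19,-0.215,0],0,1]
    - [[-0.22,-0.25,0.02],0,1]
    - [[-0.24,-0.275,0.04],0,1]
    - [[-0.249,-0.286,0.05],0,1]
    - [[-0.249,-0.286,0.05],0,1]

```text
time: 2.6
tool_pos: [0.4924, -0.1451, 0.1543]
ee_rot: [3.141, -0.003, 2.897]
wrist_force: [0.5, 0.3, 1.0]
width: 0.0002
finger_force: 0.0
```

Run:
```python
from h import *
s=snap('wrist'); save(s,'w1.png'); np.savez('w1.npz',**s); print(s['mtx'],-s['R'].T@s['t'],robot.get_obs()['tool_pos'],robot.get_obs()['ee_rot'])
t=snap('scene'); save(t,'s1.png'); np.savez('s1.npz',**t)
```

```text
[[297.31863964   0.         257.46779658]
 [  0.         297.31863964 193.74600546]
 [  0.           0.           1.        ]] [ 0.41424963 -0.12494336  0.33412432] [ 0.4926407  -0.14474286  0.15541061] [ 3.14069318e+00 -9.41742514e-04  2.89753494e+00]
```

View pics/w1.png

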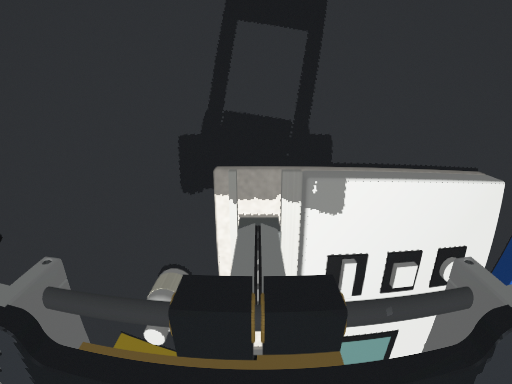

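The wrist view has the closed fingers (col 258) lined up with the lane (cols 237–281). The carrier's tail shows at row ~217, and the keys are at the lower right. I'll cast those points as a check.

Run:
```python
from h import *
s=dict(np.load('w1.npz'))
def fcast(p,z):
    d=(np.array(p)-s['mtx'][:2,2])/s['mtx'][0,0]; th=np.hypot(*d); v=np.r_[d/th*np.sin(th),np.cos(th)]@s['R']
    c=-s['R'].T@s['t']; return c+v*(z-c[2])/v[2]
O=np.array([.6505,-.0516]);yaw=-.245; ex=np.array([np.cos(yaw),np.sin(yaw)]); ey=np.array([-ex[1],ex[0]])
for n,p,z in(('tail topL',(281,217),.062),('tail topR',(237,217),.062),('laneL near',(280,170),.02),('laneR near',(238,170),.02),('housing near corner',(303,177),.06),('key',(449,269),.073)):
    X=fcast(p,z);q=X[:2]-O; print(n,X.round(4),'an',(q@ex).round(4),(q@ey).round(4))
q=robot.get_obs()['tool_pos'][:2]-O; print('tcp',q@ex,q@ey)
g=cv2.cvtColor(s['image'],cv2.COLOR_RGB2GRAY)
print(g[195:240:2,245].tolist())
# round key height: cap centre in scene view against the top view
T=dict(np.load('top.npz'));S=dict(np.load('s1.npz'))
hs=cv2.cvtColor(dict(np.load('scene.npz'))['image'],cv2.COLOR_RGB2GRAY)[200:232,255:290]
c=cv2.HoughCircles(cv2.resize(hs,None,fx=4,fy=4,interpolation=2),cv2.HOUGH_GRADIENT,1,40,param1=150,param2=12,minRadius=18,maxRadius=36)
print(c)
if c is not None:
    q=(c[0,0,:2]+.5)/4-.5+[255,200]; P=[k['mtx']@np.c_[k['R'],k['t']] for k in(T,S)]
    X=cv2.triangulatePoints(P[0],P[1],np.array([[231.45],[206.05]]),q.reshape(2,1).astype(float)); print('round tri',(X[:3]/X[3]).ravel().round(4))
```

```text
tail topL [ 0.519 -0.127  0.062] an -0.1093 -0.105
tail topR [ 0.5085 -0.1687  0.062 ] an -0.1093 -0.1481
laneL near [ 0.4822 -0.1164  0.02  ] an -0.1476 -0.1037
laneR near [ 0.4712 -0.1604  0.02  ] an -0.1476 -0.149
housing near corner [ 0.4853 -0.0976  0.06  ] an -0.1491 -0.0847
key [0.6342 0.0576 0.073 ] an -0.0423 0.102
tcp -0.13037141042628933 -0.12851184842092725
[138, 141, 233, 240, 239, 240, 241, 240, 242, 247, 170, 102, 69, 70, 69, 70, 107, 109, 110, 109, 109, 108, 110]
[[[71.5 58.5 22.9]]]
round tri [0.6379 0.0624 0.071 ]
```

>>> carry_out:
  steps:
    - [[0,0,0.02],0,1]
    - [[0,0,0.045],0,1]
    - [[0,0,0.07],0,1]
    - [[0,0,0.095],0,1]
    - [[0,0,0.11],0,1]
    - [[0,0,0.117],0,1]
    - [[-0.005,0,0.117],0,1]
    - [[-0.012,0,0.117],0,1]
    - [[-0.018,0,0.117],0,1]
    - [[-0.022,0,0.117],0,1]

```text
time: 3.95
tool_pos: [0.5149, -0.1515, 0.0389]
ee_rot: [-3.142, 0.001, 2.897]
wrist_force: [0.3, 0.4, -0.6]
width: 0.0005
finger_force: 0.0
```

>>> carry_out:
  steps:
    - [[-0.004,0,0],0,1]
    - [[-0.008,0,0],0,1]
    - [[-0.013,0,0],0,1]
    - [[-0.019,0,0],0,1]
    - [[-0.025,0,0],0,1]
    - [[-0.031,0,0],0,1]
    - [[-0.037,0,0],0,1]
    - [[-0.043,0,0],0,1]
    - [[-0.049,0,0],0,1]
    - [[-0.055,0,0],0,1]

```text
time: 5.2
tool_pos: [0.5678, -0.1646, 0.0383]
ee_rot: [3.141, -0.0, 2.897]
wrist_force: [-2.2, 0.7, 1.2]
width: 0.0007
finger_force: 1.0
```

>>> carry_out:
  steps:
    - [[-0.006,0,0],0,1]
    - [[-0.012,0,0],0,1]
    - [[-0.018,0,0],0,1]
    - [[-0.024,0,0],0,1]
    - [[-0.03,0,0],0,1]
    - [[-0.035,0,0],0,1]
    - [[-0.039,0,0],0,1]
    - [[-0.042,0,0],0,1]
    - [[-0.044,0,0],0,1]
    - [[-0.046,0,0],0,1]

```text
time: 6.45
tool_pos: [0.6121, -0.1757, 0.0384]
ee_rot: [3.141, -0.0, 2.897]
wrist_force: [-0.7, 0.6, -0.1]
width: 0.0004
finger_force: 0.7
```

>>> carry_out:
  steps:
    - [[-0.001,0,0],0,1]
    - [[-0.002,0,0],0,1]
    - [[-0.003,0,0],0,1]
    - [[-0.004,0,0],0,1]
    - [[-0.005,0,0],0,1]
    - [[-0.006,0,0],0,1]

```text
time: 7.2
tool_pos: [0.6179, -0.1771, 0.0384]
ee_rot: [3.142, -0.0, 2.897]
wrist_force: [-1.8, 0.1, -0.6]
width: 0.0001
finger_force: 0.7
```

>>> carry_out:
  steps:
    - [[-0.001,0,0],0,1]
    - [[-0.002,0,0],0,1]
    - [[-0.003,0,0],0,1]

```text
time: 7.58
tool_pos: [0.6201, -0.1777, 0.0385]
ee_rot: [3.141, -0.002, 2.897]
wrist_force: [-4.4, 0.5, 1.3]
width: 0.0005
finger_force: 2.4
```

>>> carry_out:
  steps:
    - [[-0.001,0,0],0,1]
    - [[-0.002,0,0],0,1]

```text
time: 7.82
tool_pos: [0.6201, -0.1777, 0.0385]
ee_rot: [3.142, -0.007, 2.897]
wrist_force: [-9.1, 2.8, 5.1]
width: 0.0004
finger_force: 5.2
```

The force rose to 9 N with no further motion, so the carrier is against the stop. Backing straight off, then up.

>>> carry_out:
  steps:
    - [[0.002,0,0],0,1]
    - [[0.006,0,0],0,1]
    - [[0.014,0,0],0,1]
    - [[0.026,0,0],0,1]
    - [[0.035,0,0],0,1]
    - [[0.037,0,-0.015],0,1]
    - [[0.037,0,-0.045],0,1]
    - [[0.037,0,-0.08],0,1]
    - [[0.037,0,-0.1],0,1]
    - [[0.037,0,-0.105],0,1]

```text
time: 9.07
tool_pos: [0.5882, -0.1699, 0.1469]
ee_rot: [-3.141, 0.006, 2.897]
wrist_force: [-1.2, -1.1, 0.1]
width: 0.0004
finger_force: 0.0
```

Run:
```python
from h import *
o=robot.get_obs();print(o['tool_pos'],o['ee_rot'],o['wrist_force'])
t=snap('scene'); w=snap('wrist')
np.savez('w2.npz',**w)
im=np.hstack([cv2.resize(t['image'][110:290,150:340],None,fx=2.0,fy=2.0),w['image'][:360,112:]])
cv2.imwrite('pics/c2.png',cv2.cvtColor(im,cv2.COLOR_RGB2BGR))
O=np.array([.6505,-.0516]);yaw=-.245; ex=np.array([np.cos(yaw),np.sin(yaw)]); ey=np.array([-ex[1],ex[0]])
W=world(t);q=W[...,:2]-O;a=q@ex;b=q@ey
m=((W[...,2]>.078)&(W[...,2]<.095)&(abs(b+.13)<.03)).astype(np.uint8); n,l,st,ce=cv2.connectedComponentsWithStats(m)
for i in range(1,n):
    if st[i,4]>8: print('cap',a[l==i].mean().round(4),b[l==i].mean().round(4),st[i,4])
```

```text
[ 0.58817617 -0.16990262  0.14685163] [-3.14097892  0.00565103  2.89672016] [-1.20400162 -1.05827243  0.06561987]
cap -0.5851 -0.1228 59
cap 0.0288 -0.1276 30
cap 0.0504 -0.127 27
cap 0.0723 -0.1273 32
cap 0.0942 -0.1264 32
```

View pics/c2.png

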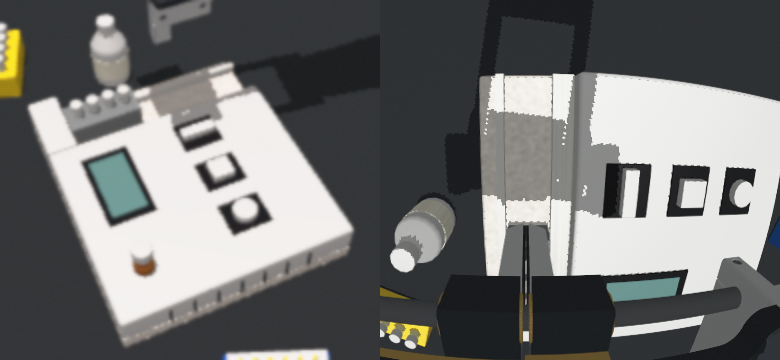

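The scene view shows the carrier's nose flush with the stop (nose at about 0.111 along the lane), and the bottle and yellow decoy undisturbed. Next I move over to the round key.

>>> carry_out:
  steps:
    - [[0.001,0.015,0],0,1]
    - [[0.002,0.045,0],0,1]
    - [[0.003,0.085,0],0,1]
    - [[0.005,0.125,0],0,1]
    - [[0.006,0.165,0],0,1]
    - [[0.007,0.2,0],0,1]
    - [[0.008,0.225,0.01],0,1]
    - [[0.008,0.237,0.025],0,1]
    - [[0.008,0.237,0.045],0,1]
    - [[0.008,0.237,0.055],0,1]

```text
time: 10.42
tool_pos: [0.6349, 0.0617, 0.0853]
ee_rot: [-3.14, -0.004, 2.896]
wrist_force: [-0.3, 0.3, -0.6]
width: 0.0003
finger_force: 0.0
```

Run:
```python
from h import *
o=robot.get_obs();print(o['tool_pos'],o['ee_rot'],o['wrist_force'])
t=snap('scene'); w=snap('wrist')
im=np.hstack([cv2.resize(t['image'][170:270,200:320],None,fx=3.5,fy=3.5)[:350],w['image'][30:380,130:500]])
cv2.imwrite('pics/c3.png',cv2.cvtColor(im,cv2.COLOR_RGB2BGR))
```

```text
[0.63494963 0.06169709 0.08532581] [-3.14004389 -0.0042921   2.89589939] [-0.27675877  0.33632672 -0.58081639]
```

View pics/c3.png

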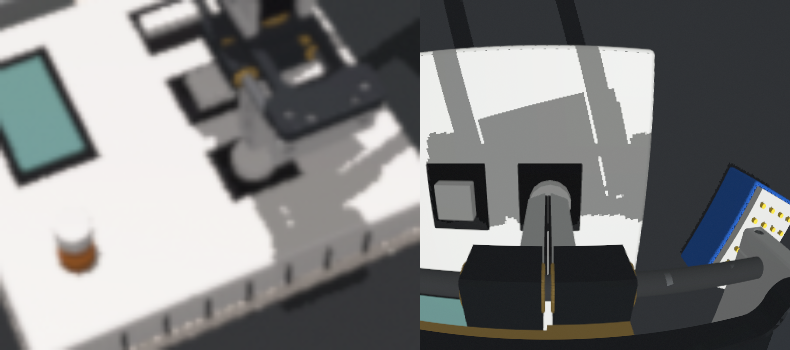

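The closed fingertips are right above the round cap (wrist crop ~(548,190)), with the square key well clear to the side. Pressing slowly, with a 3 mm x correction.

>>> carry_out:
  steps:
    - [[-0.002,0,0.002],0,1]
    - [[-0.003,0,0.005],0,1]
    - [[-0.003,0,0.008],0,1]
    - [[-0.003,0,0.01],0,1]
    - [[-0.003,0,0.012],0,1]
    - [[-0.003,0,0.0135],0,1]
    - [[-0.003,0,0.015],0,1]
    - [[-0.003,0,0.016],0,1]
    - [[-0.003,0,0.017],0,1]

```text
time: 11.65
tool_pos: [0.6395, 0.0618, 0.0719]
ee_rot: [3.141, 0.0, 2.897]
wrist_force: [-0.5, -0.7, 2.2]
width: 0.0008
finger_force: 0.9
```

>>> carry_out:
  steps:
    - [[0,0,0.001],0,1]
    - [[0,0,0.002],0,1]
    - [[0,0,0.003],0,1]
    - [[0,0,0.004],0,1]
    - [[0,0,0.004],0,1]

```text
time: 12.28
tool_pos: [0.6395, 0.0618, 0.0676]
ee_rot: [3.141, 0.0, 2.897]
wrist_force: [-2.6, 0.2, 3.2]
width: 0.0007
finger_force: 1.9
```

>>> carry_out:
  steps:
    - [[0,0,0.001],0,1]
    - [[0,0,0.0015],0,1]
    - [[0,0,0.002],0,1]
    - [[0,0,0.002],0,1]

```text
time: 12.78
tool_pos: [0.6395, 0.0618, 0.0663]
ee_rot: [3.141, 0.0, 2.897]
wrist_force: [-3.0, 0.2, 5.8]
width: 0.0005
finger_force: 3.1
```

At 5.8 N it exceeds the 4.5 N stop force, so the key is fully down. Withdrawing.

>>> carry_out:
  steps:
    - [[0,0,-0.003],0,1]
    - [[0,0,-0.008],0,1]
    - [[0,0,-0.018],0,1]
    - [[0,0,-0.04],0,1]
    - [[0,0,-0.07],0,1]
    - [[0,0,-0.1],0,1]
    - [[0,0,-0.125],0,1]
    - [[0,0,-0.135],0,1]
    - [[0,0,-0.135],0,1]

```text
time: 13.9
tool_pos: [0.6397, 0.0617, 0.2008]
ee_rot: [3.141, 0.001, 2.897]
wrist_force: [-0.2, 0.1, -0.3]
width: 0.0004
finger_force: 0.0
```

Run:
```python
from h import *
o=robot.get_obs();print(o['tool_pos'],o['wrist_force'],o['time'])
t=snap('scene'); w=snap('wrist')
im=np.hstack([cv2.resize(t['image'][110:330,150:340],None,fx=1.75,fy=1.75)[:380],w['image'][:380,80:]])
cv2.imwrite('pics/c4.png',cv2.cvtColor(im,cv2.COLOR_RGB2BGR))
O=np.array([.6505,-.0516]);yaw=-.245; ex=np.array([np.cos(yaw),np.sin(yaw)]); ey=np.array([-ex[1],ex[0]])
W=world(t);q=W[...,:2]-O;a=q@ex;b=q@ey
m=((W[...,2]>.078)&(W[...,2]<.095)&(abs(b+.13)<.03)&(abs(a)<.15)).astype(np.uint8); n,l,st,ce=cv2.connectedComponentsWithStats(m)
print([(a[l==i].mean().round(4),st[i,4]) for i in range(1,n)])
for k in(.107,.037,-.033):
    m=np.hypot(a+.0396,b-k)<.006; print(k,np.median(W[m][:,2]).round(4),m.sum())
```

```text
[0.63970425 0.06170563 0.20078008] [-0.17843524  0.09503202 -0.25441611] 13.9
[(np.float64(0.0288), np.int32(30)), (np.float64(0.0501), np.int32(27)), (np.float64(0.0722), np.int32(29)), (np.float64(0.0942), np.int32(30))]
0.107 0.0723 17
0.037 0.0737 14
-0.033 0.0724 14
```

View pics/c4.png

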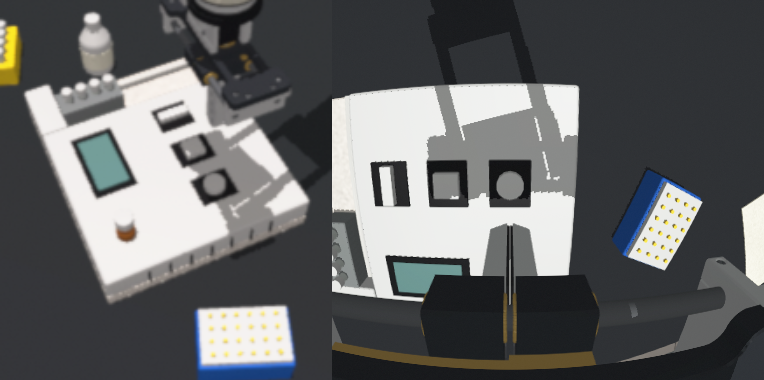

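The picture shows the round key sprung back (wrist view ~(510,185), cap top at 72 mm) and the carrier still against the stop. The vial, bottle and tip box are in place and the arm is clear.

```bash
python3 -c "
from bench import robot
print(robot.close_job())"
```

```text
the job is handed in; nothing more can be done
None
```

The carrier was slid against the end stop, then the round start key was pressed fully down and sprang back; nothing else was touched, and the job is handed in (about 14 s of robot time).

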